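# Shut and bolt the parts drawer

## Robot

A 6-joint arm with a two-finger parallel gripper is mounted at the origin on a cart in front of the work surface, level with it; the furniture and walls round the work are solid. World frame = base frame: x ahead of the robot, y to its left, z up, the work surface at z = 0. Lengths are in mm, angles in rad, forces in N, time in s.
With the tool pointing down it reaches from about 275 to 850 mm from the base axis. Payload 5.2 kg.
Tool frame: the origin (TCP) lies midway between the tips of the shut fingers; the grasp point (between the pads) lies env.grip_depth behind it (env.grip_depth is the distance from the TCP to the grasp point, in mm); z points along the fingers, y is the line along which they close (so a half turn about z gives the same grasp; the last joint's range is limited). The gripper opens to 85 mm and grips with 20 to 120 N. Pads are 22 mm wide; open, the fingers measure 114 mm over their backs; the gripper's body (76 mm by 85 mm) begins 54 mm behind the grasp point. The pads swing forward as they close: fully open they stand 13 mm farther back than shut.
Start: joints at [0.98, 0.259, 1.535, -0, 1.348, -0.203], TCP at [207.963, 509.172, 193.91] pointing down, gripper open.
Joint ranges: [-3.14, 3.14], [-0.91, 2.08], [0.19, 2.58], [-1.22, 4.36], [0.22, 2.71], [-3.12, 3.12]. Speed limits (rad/s): [2.57, 2.57, 3.14, 3.14, 3.14, 3.14].

## Interface

Orientations are given as a rotation vector (axis times angle).
In Python, from plant import env gives the robot as it stands.
- The arm moves only by the shell command python3 -m pendant 'ROWS' [OPENING] [FORCE]. ROWS is JSON, a list of rows, each a list of 2 entries, a list of its own where there are three numbers: the shift along the tool's x, y, z each as a share of 0.025 m, from -1 to 1, then the turn about the tool's z as a share of 90 degrees, from -1 to 1. In form: [[[tx, ty, tz], spin], ...]. A call has 1 to 5 rows; each row shifts and turns the commanded pose from where the row before left it, along the tool's axes as they then stand; what a row does not reach is not made up. A row lasts 1/8 s, in which the tool goes at most 62.5 mm and 10.7 degrees, less where a joint would pass 70% of its speed; a pose out of reach is approached as far as the arm can. A call with a number of a shift or a turn outside -1 to 1 is refused whole. A call with a gripper value outside its range is refused whole. OPENING is the gripper's target within -1 to 1 (fully open at 1, half-way at 0, shut at -1), set as the call begins (- or left out, the last holds). The fingers move at their own pace and stop on an object; FORCE is the grip in N (left out, the last holds). Time passes only in rows, so rows that do not move let the fingers close. It gives the time, the measured TCP pose, the force, the opening and the grip force at its end, in the units of the state.
- env.get_obs(): the state, without advancing time (a new reading comes with each control period).
- env.camera(name): name is "side" or "top" or "wrist"; returns a dict with "pixels" (400x640x3 uint8, red, green, blue), "intrinsics" (3x3 intrinsics, pixels), "pose" (4x4, takes a point from camera to world coordinates). Camera axes: x right, y down, z forward; pixel columns grow to the right and rows downward; lengths in mm; the calibration is good to about 2 mm. A picture is of the moment at which its call begins. There is no depth.
- env.job_done(): hands the job in; it is judged then, once.
Trained networks look in the newest picture that a camera, given by its name, has taken for a name from the list of things; names that differ only in an ending like _2 or _b are one class to them, and where a whole thing is asked for, a point or a joint stands for the part that bears it (a point fixed in the world has none). Each returns a list of dicts, best first, with "p" (0 to 1); they miss things now and then, are a little off and sometimes report something else, mostly with a low value. They report only what shows in the picture. A call takes as long as a camera call.
- env.silhouettes(query, camera): "mask" (400x640 bool, what is visible of it) and "bbox" ([left, top, width, height] in pixels, round what is visible of it).
The state is a dict: "time": time; "joint_positions": joint angles; "dq": joint speeds; "tau": joint torques, N m; "tool_pos": TCP position; "tool_rot": TCP orientation; "wrist_force": force on the tool from outside, world axes, zero at the start; "wrist_torque": the same for the moment, N m; "gripper_width": finger opening in mm; "grasp_force": force on a finger pad.
Only numpy, scipy, OpenCV 4.12 (cv2) and the standard library are available. Lean on these libraries where they do the work, as an engineer would, in place of code of your own. Each camera call takes 0.05 s, during which the arm holds its last target. There are 200 camera calls.

## Task

Lock up the small-parts drawer: with the fingertips, push the open drawer fully home, without slamming it and without touching or upsetting the jar that stands in it, then push the bolt by its upright tab as far as it goes, across the front of the shut drawer. Pick nothing up, leave the things round about where they are, and finish with the hand clear.

Things in the scene. Friction and masses are not known exactly. Their poses are not given: they have to be found in the camera images.
- parts_unit: grey low drawer unit, fixed to the worktop (a 3 mm thick blue mat covers the worktop in front of it and partly round it). Origin on the worktop below the middle of the drawer's outer front face when shut; z up, x into the unit (the way the drawer shuts), y to the left along the front. Housing: x 8 to 148 mm, y -67 to 67 mm, top at z 58 mm
- drawer (a joint): how far the drawer stands open, m: 0 fully home (against its stop), at most 0.11; it slides along the unit's x, towards -x as it opens. Sliding friction about 1.5 N; it stays where it is left
- drawer_front (a point): middle of the drawer panel's outer front face, 25 mm above the worktop; moves with the drawer, axes as the unit's. Panel flat, upright, 130 mm wide (y), 8 thick, z 6 to 54 mm; its middle 50 mm of width is cut down to z 44. A steel keeper loop stands 19 mm out of the face at y 39 to 49 mm; a flat card frame right of the middle
- bolt (a joint): how far the bolt is thrown, m: 0 fully back (drawer free), 0.036 fully thrown, against its stop, through the keeper in front of the shut drawer. It slides towards the unit's -y. Friction about 1.5 N; it stays where it is left
- bolt_tab (a point): middle of the bolt's upright steel tab, at z 72 mm, 12 mm below its top. Tab: 20 mm along the unit's x, 8 along y, free above the guide lugs from z 52 to 84 mm. To throw the bolt, push its left (+y) face towards the unit's -y. With the bolt back it stands about 6 mm in from the left lug. Axes as the unit's
- bolt_carrier (a point): middle of the top (z 32 mm) of the fixed grey block left of the housing that carries the bolt; block 124 mm along x, 80 mm along y. On it, along its front, two dark guide lugs 22 mm along x, 10 mm along y, tops at z 52 mm, their middles at 34.5 mm right and 33.5 mm left of this point and 47 mm nearer the front. Axes as the unit's
- jar: small black screw-cap jar with a grey cap, 40 mm across, 35 mm high, standing loose on the drawer's floor (z 9 mm), just behind the front panel or up to 55 mm behind it; origin under its middle. It rides in with the drawer under the housing's roof (inner height clears it). Must stay upright and in the drawer, untouched
- loupe: black eye loupe, 40 mm across, 31 mm high, standing loose on the rear half of the bolt carrier's top; origin under its middle; stays where it is
- tape: amber roll of tape, 62 mm across, 13 mm high, lying loose on top of the housing; origin under its middle; stays where it is
- small_bottle: small dropper bottle, 33 mm across, 102 mm high, standing loose on the worktop behind the bolt carrier; origin under its middle; stays where it is
- tweezers: dark tweezers, 120 mm long, 8 mm high, lying loose on the mat at the right; origin under the middle; stays
- flux_syringe: syringe, 149 mm long, 19 mm high, lying loose at the left; origin under the middle; stays

How it is judged (in metres and radians):
On the way:
1. the drawer is fully home (within 3 mm) while the bolt is still back (value of joint drawer below 0.003 m and value of joint bolt below 0.012 m), for 0.2 s.
At the end, for the whole second after the job is handed in: the drawer is home within 3 mm, the bolt is thrown within 3 mm of its full 36 mm and at rest, and the jar stands upright (within 0.2 rad) on the floor of the drawer (value of joint drawer below 0.003 m and value of joint bolt above 0.033 m and velocity of joint bolt below 0.005 m/s and angle between jar's own z axis and vertical below 0.2 rad and z of jar in the frame of drawer_front below -0.006 m and x of jar in the frame of drawer_front between 0.02 and 0.13 m and linear speed of jar below 0.02 m/s); the robot touches nothing.
It fails at once if the bolt is thrown while the drawer stands open (value of joint bolt above 0.014 m and value of joint drawer above 0.006 m).
It fails at once if the drawer is slammed (faster than 0.4 m/s) (velocity of joint drawer below -0.4 m/s).
It fails at once if the jar is touched by the fingers, tipped over or lifted (contact force between the fingers and jar above 0.5 N or angle between jar's own z axis and vertical above 0.5 rad or z of jar in the frame of parts_unit above 0.025 m).
It fails at once if one of the things round about (loupe, roll of tape, small bottle, tweezers, syringe) is shifted by more than 20 mm or lifted (distance of any of loupe, tape, small_bottle, tweezers, flux_syringe from where it was at the start of the episode above 0.02 m).
It also fails if it takes over 42 s, if anything falls off the work surface, if the arm or the gripper's body presses on something with over 40 N, if the wrist force passes 120 N, or if a joint passes its speed limit or range.

## Working session

There is one attempt and no reset: what is moved stays moved. The work goes in short steps, Python scripts to look and compute and a shell command to move; the robot and the scene stay as the last step left them, time stands still between calls to the robot, and variables do not carry over. Pictures are saved under pics/ and viewed, at most 10 in all, crops included, and the job is handed in when it is done.

```bash
ls; mkdir -p pics; python3 - <<'E'
from plant import env
import cv2,numpy as np
np.set_printoptions(precision=4,suppress=True)
for n in ("side","top","wrist"):
    c=env.camera(n); cv2.imwrite(f"pics/a_{n}.png",cv2.cvtColor(c["pixels"],cv2.COLOR_RGB2BGR))
    print(n,c["intrinsics"].tolist(),c["pose"].round(3).tolist())
    for q in ("parts_unit","drawer","bolt","bolt_tab","bolt_carrier","jar","loupe","tape","small_bottle"):
        try: print(q,[(round(d["p"],2),d["bbox"]) for d in env.silhouettes(q,n)[:2]])
        except Exception as e: print(q,e)
o=env.get_obs(); print(o); print(env.grip_depth)
E
```

```text
pics
side [[380.34764450932204, 0.0, 322.3337330866098], [0.0, 380.34764450932204, 194.73486011024093], [0.0, 0.0, 1.0]] [[0.934, -0.146, 0.326, 259.06], [-0.356, -0.308, 0.882, -831.355], [-0.028, -0.94, -0.339, 382.737], [0.0, 0.0, 0.0, 1.0]]
parts_unit [(0.9, [296.0, 175.5, 115.1, 57.0])]
drawer []
bolt [(0.7, [296.4, 173.6, 114.2, 65.0]), (0.51, [319.0, 175.6, 8.6, 17.6])]
bolt_tab [(0.47, [317.2, 179.0, 9.3, 14.3])]
bolt_carrier [(0.98, [295.9, 174.9, 113.4, 62.4]), (0.72, [293.5, 196.2, 63.3, 42.4])]
jar [(0.6, [323.4, 204.0, 18.8, 15.2])]
loupe [(0.62, [349.1, 181.3, 15.3, 9.1])]
tape [(0.83, [368.4, 192.1, 25.9, 12.6])]
small_bottle [(0.72, [366.2, 165.8, 12.9, 22.3])]
top [[397.79820947093606, 0.0, 320.5287485789202], [0.0, 397.79820947093606, 200.93379338293366], [0.0, 0.0, 1.0]] [[-0.002, -0.977, 0.215, 357.543], [-1.0, 0.002, 0.001, -25.604], [-0.001, -0.215, -0.977, 1032.107], [0.0, 0.0, 0.0, 1.0]]
parts_unit [(0.67, [267.8, 136.1, 92.0, 94.0])]
drawer [(0.92, [300.9, 188.1, 49.8, 37.9]), (0.28, [326.6, 142.7, 27.3, 26.4])]
bolt [(0.46, [272.4, 184.8, 24.0, 8.4])]
bolt_t
[... 452 characters left out ...]
926, -0.359, -0.114, 537.776], [0.0, 0.302, -0.953, 374.62], [0.0, 0.0, 0.0, 1.0]]
parts_unit []
drawer []
bolt []
bolt_tab []
bolt_carrier []
jar []
loupe []
tape []
small_bottle []
{'time': 1.5, 'joint_positions': array([ 0.9802,  0.2586,  1.535 , -0.    ,  1.348 , -0.2028]), 'dq': array([-0.0002,  0.0006,  0.0002,  0.0014,  0.0016,  0.0003]), 'tau': array([ -0.0002, -44.5911, -29.0893,  -0.0003,   0.0008,  -0.    ]), 'tool_pos': array([207.9515, 509.1679, 193.9032]), 'tool_rot': array([-0.6053, -3.0827,  0.0001]), 'wrist_force': array([ 0.4881, -0.7203,  0.2906]), 'wrist_torque': array([-0.0004, -0.037 , -0.0152]), 'grasp_force': 0.0, 'gripper_width': 85.70597173747137}
18.700000000000003
```

```bash
python3 - <<'E'
import cv2
t=cv2.imread("pics/a_top.png")[115:265,220:420]; s=cv2.imread("pics/a_side.png")[150:260,270:430]
cv2.imwrite("pics/t4.png",cv2.resize(t,None,fx=4,fy=4,interpolation=cv2.INTER_CUBIC))
cv2.imwrite("pics/s5.png",cv2.resize(s,None,fx=5,fy=5,interpolation=cv2.INTER_CUBIC))
E
```

```text
(no output)
```

View pics/t4.png

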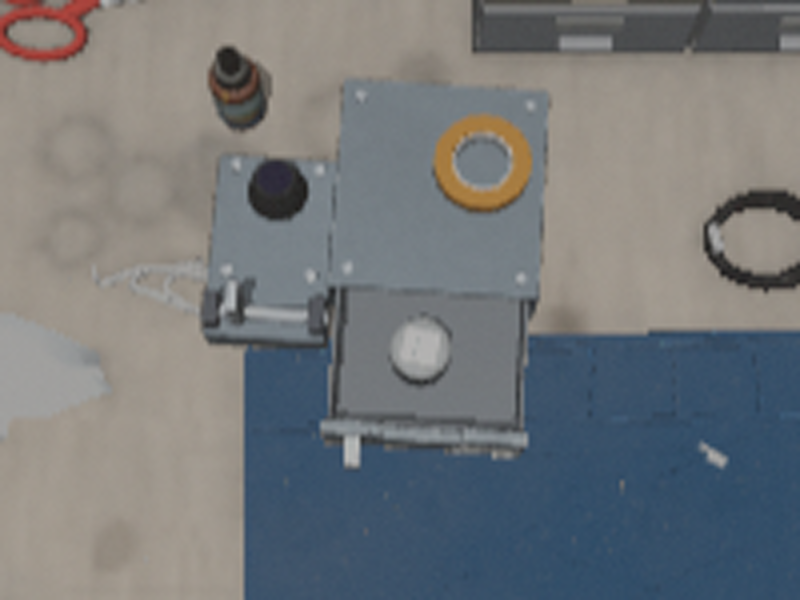

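View pics/s5.png

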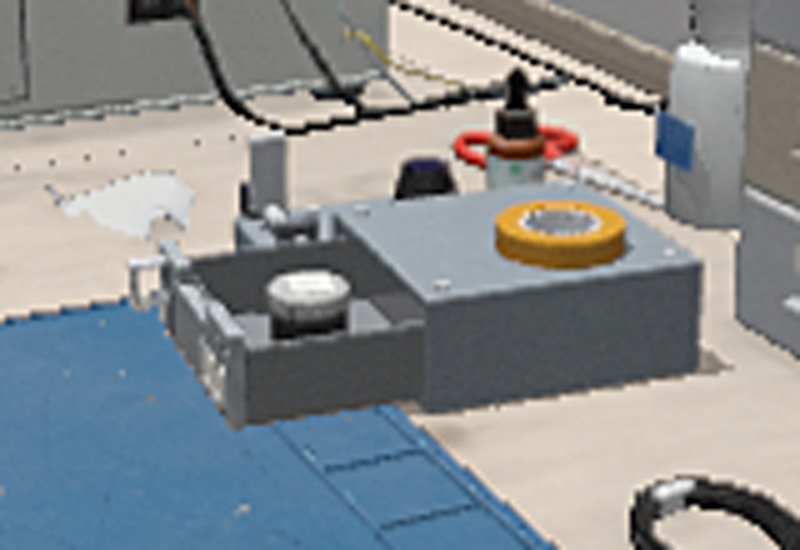

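```bash
cat > h.py <<'E'
import numpy as np,cv2
from scipy.optimize import least_squares
K={"top":(397.798,320.529,200.934),"side":(380.348,322.334,194.735)}
from plant import env
def cal(n):
    c=env.camera(n); return c
def proj(c,P):
    T=np.linalg.inv(c["pose"]); p=np.atleast_2d(P)@T[:3,:3].T+T[:3,3]; q=p@c["intrinsics"].T; return q[:,:2]/q[:,2:]
def back(c,uv,z):
    d=c["pose"][:3,:3]@np.linalg.inv(c["intrinsics"])@np.array([*uv,1]); o=c["pose"][:3,3]; return o+d*(z-o[2])/d[2]
def U2W(p,P):
    P=np.atleast_2d(np.array(P,float)); a=p[2]; R=np.array([[np.cos(a),-np.sin(a),0],[np.sin(a),np.cos(a),0],[0,0,1]]); return P@R.T+[p[0],p[1],0]
E
python3 - <<'E'
from h import *
np.set_printoptions(precision=2,suppress=True)
t=cal("top"); s=cal("side")
f=lambda L,o,k:np.array(L)/k+o
tu=f([(343,79),(548,91),(533,298),(332,288)],[220,115],4)
H=[(148,67,58),(148,-67,58),(8,-67,58),(8,67,58)]
su=f([(560,185),(700,262),(425,302)],[270,150],5); HS=[H[1-1],H[1],H[2]]
r=lambda p:np.r_[(proj(t,U2W(p,H))-tu).ravel(),(proj(s,U2W(p,HS[1:]))-su[1:]).ravel()]
q=least_squares(r,[550,0,0]); print(q.x,q.fun)
p=q.x; np.save("unit.npy",p)
def w2u(w): a=p[2]; d=w[:2]-p[:2]; return np.array([d[0]*np.cos(a)+d[1]*np.sin(a),-d[0]*np.sin(a)+d[1]*np.cos(a)])
for n,uv,z in [("panel top L",(322,424),54),("panel bottom? L",(322,438),54),("panel top R",(527,434),54),("jar cap",(420,348),44),("tab top",(232,290),84),("loupe",(278,188),31),("keeper end",(352,466),40),("lugL",(212,300),52),("lugR",(318,308),52),("carrier FL",(204,335),32)]:
    w=back(t,f(uv,[220,115],4),z); print(n,w,w2u(w))
for n,uv,z in [("S panel top R corner",(240,345),54),("S panel topL",(165,262),54),("S tab top",(268,137),84),("S jar cap",(310,285),44)]:
    w=back(s,f(uv,[270,150],5),z); print(n,w,w2u(w))
E
```

```text
[597.47 -44.52  -0.06] [-0.07 -0.08  0.12 -0.26  1.72  0.17 -1.01 -0.32 -0.12 -0.73 -0.5  -0.52]
panel top L [522.33  25.09  54.  ] [-79.22  64.92]
panel bottom? L [513.52  25.01  54.  ] [-88.01  64.31]
panel top R [ 515.74 -102.41   54.  ] [-78.07 -62.75]
jar cap [572.79 -36.26  44.  ] [-25.13   6.75]
tab top [600.85  79.6   84.  ] [ -4.15 124.09]
loupe [683.69  56.63  31.  ] [ 79.93 106.19]
keeper end [497.94   6.74  40.  ] [-102.45   45.13]
lugL [602.54  95.71  52.  ] [ -3.43 140.27]
lugR [597.16  28.38  52.  ] [-4.73 72.74]
carrier FL [584.31 102.79  32.  ] [-22.06 146.24]
S panel top R corner [ 511.65 -117.11   54.  ] [-81.26 -77.66]
S panel topL [513.43  -7.38  54.  ] [-86.13  31.98]
S tab top [597.84  70.55  84.  ] [ -6.6  114.88]
S jar cap [575.11 -41.62  44.  ] [-22.49   1.54]
```

```bash
python3 -m pendant '[[[0,0,0],-0.105],[[0,0,0],-0.105],[[-0.5,-1,0],0],[[-0.6,-1,0],0],[[-0.6,-1,0],0]]' -1 40; python3 -m pendant '[[[-0.6,-1,0],0],[[-0.6,-1,0],0],[[-0.6,-1,0],0],[[-0.6,-1,0],0],[[-0.6,-1,0],0]]'; python3 -m pendant '[[[-0.6,-1,0],0],[[-0.6,-1,0],0],[[-0.6,-1,0],0],[[-0.6,-1,0],0],[[-0.6,-1,0],0]]'
```

```text
time: 2.22
tool_pos: [246.7, 436.0, 197.7]
tool_rot: [0.089, 3.137, 0.018]
wrist_force: [-3.7, 9.5, 13.6]
gripper_width: -0.1
grasp_force: 6.9
time: 2.85
tool_pos: [314.1, 301.9, 194.1]
tool_rot: [0.091, 3.14, 0.0]
wrist_force: [-0.4, -0.0, 1.1]
gripper_width: 0.1
grasp_force: 0.0
time: 3.48
tool_pos: [381.8, 172.7, 194.1]
tool_rot: [0.091, 3.14, 0.0]
wrist_force: [-0.4, -0.4, -0.2]
gripper_width: -0.1
grasp_force: 0.0
```

```bash
python3 -m pendant '[[[-0.5,-1,0],0],[[-0.5,-1,0],0],[[-0.5,-1,0],0],[[-0.5,-1,0],0],[[-0.5,-1,0],0]]'; python3 -m pendant '[[[-0.5,-1,0],0],[[-0.5,-1,0],0],[[-0.5,-1,0],0],[[0,0,0],0],[[0,0,0],0]]'; python3 - <<'E'
from h import *
np.set_printoptions(precision=2,suppress=True)
print(env.get_obs()["tool_pos"])
for n in ("wrist","top"):
    c=env.camera(n)
    im=cv2.cvtColor(c["pixels"],cv2.COLOR_RGB2BGR); cv2.imwrite(f"pics/b_{n}.png",im); np.savez(f"b_{n}.npz",**c)
E
```

```text
time: 4.1
tool_pos: [436.8, 44.3, 194.1]
tool_rot: [0.091, 3.14, -0.0]
wrist_force: [0.3, 0.5, 0.7]
gripper_width: -0.4
grasp_force: 0.0
time: 4.72
tool_pos: [469.1, -31.4, 193.8]
tool_rot: [-0.091, -3.14, -0.001]
wrist_force: [0.3, 0.0, 0.7]
gripper_width: -0.3
grasp_force: 0.0
[469.15 -31.37 193.78]
```

View pics/b_wrist.png

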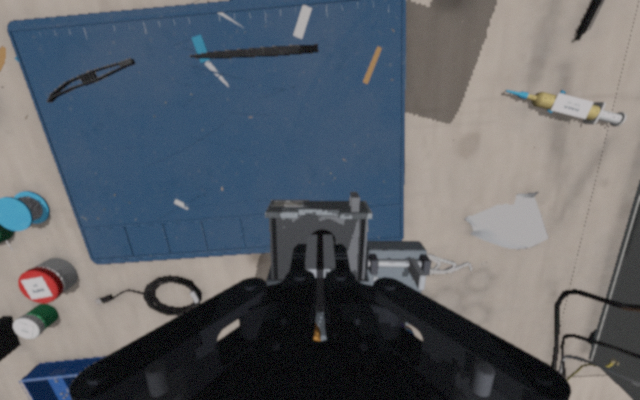

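```bash
python3 - <<'E'
from h import *
np.set_printoptions(precision=1,suppress=True)
c=np.load("b_wrist.npz"); p=np.load("unit.npy"); print(p)
def w2u(w): a=p[2]; d=w[:2]-p[:2]; return np.array([d[0]*np.cos(a)+d[1]*np.sin(a),-d[0]*np.sin(a)+d[1]*np.cos(a)])
for uv,z in [((270,203),54),((350,207),54),((320,204),44),((354,195),40),((378,264),84),((424,266),52),((373,267),52)]: 
    w=back(c,uv,z);print(uv,w,w2u(w))
i=cv2.imread("pics/b_wrist.png")[180:300,250:450]; cv2.imwrite("pics/b4.png",cv2.resize(i,None,fx=4,fy=4,interpolation=cv2.INTER_CUBIC))
E
python3 -m pendant '[[[0,0,1],0],[[0,0,1],0],[[0,0,1],0],[[0,0,1],0],[[0,0,1],0]]'
```

```text
[597.5 -44.5  -0.1]
(270, 203) [500.2 -92.6  54. ] [-94.2 -53.9]
(350, 207) [510.6   2.4  54. ] [-89.5  41.5]
(320, 204) [508.3 -33.4  44. ] [-89.6   5.7]
(354, 195) [500.4   9.   40. ] [-100.1   47.5]
(378, 264) [571.6  30.2  84. ] [-30.3  73.1]
(424, 266) [597.8  95.9  52. ] [ -8.2 140.2]
(373, 267) [595.5  30.2  52. ] [-6.5 74.5]
time: 5.45
tool_pos: [469.4, -31.0, 68.4]
tool_rot: [0.089, 3.14, 0.0]
wrist_force: [0.1, -0.0, -0.2]
gripper_width: -0.1
grasp_force: 0.0
```

View pics/b4.png

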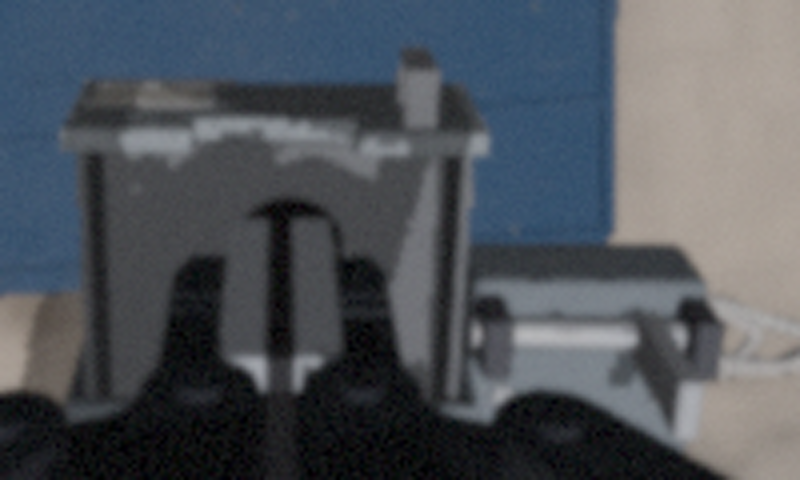

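```bash
python3 -m pendant '[[[0,0,0.9],0],[[0,0,0.9],0],[[-0.4,0,0],0],[[-0.4,0,0],0],[[-0.3,0,0],0]]';python3 -m pendant '[[[-0.25,0,0],0],[[-0.25,0,0],0],[[-0.25,0,0],0],[[-0.25,0,0],0],[[-0.25,0,0],0]]'; python3 -m pendant '[[[-0.3,0,0],0],[[-0.3,0,0],0],[[-0.3,0,0],0],[[-0.3,0,0],0],[[-0.3,0,0],0]]'
```

```text
time: 6.08
tool_pos: [499.1, -33.7, 25.1]
tool_rot: [0.09, 3.138, -0.001]
wrist_force: [-0.2, 0.2, 0.1]
gripper_width: -0.0
grasp_force: 0.0
time: 6.7
tool_pos: [528.6, -35.3, 23.9]
tool_rot: [-0.091, -3.14, -0.0]
wrist_force: [-0.7, 0.1, 0.5]
gripper_width: 0.0
grasp_force: 0.0
time: 7.32
tool_pos: [566.2, -37.5, 23.9]
tool_rot: [-0.091, -3.14, -0.0]
wrist_force: [0.2, 0.4, 0.3]
gripper_width: 0.1
grasp_force: 0.0
```

```bash
python3 - <<'E'
from h import *
print(env.get_obs()["wrist_force"])
a=cv2.cvtColor(env.camera("top")["pixels"],cv2.COLOR_RGB2BGR)[115:265,250:370]
b=cv2.cvtColor(env.camera("side")["pixels"],cv2.COLOR_RGB2BGR)[130:250,260:420]
b=cv2.resize(b,(400,300),interpolation=cv2.INTER_CUBIC); a=cv2.resize(a,(400,500),interpolation=cv2.INTER_CUBIC)
cv2.imwrite("pics/c.png",np.hstack([a,np.vstack([b,np.zeros((200,400,3),np.uint8)])]))
E
```

```text
[0.21886357 0.39639533 0.30595642]
```

View pics/c.png

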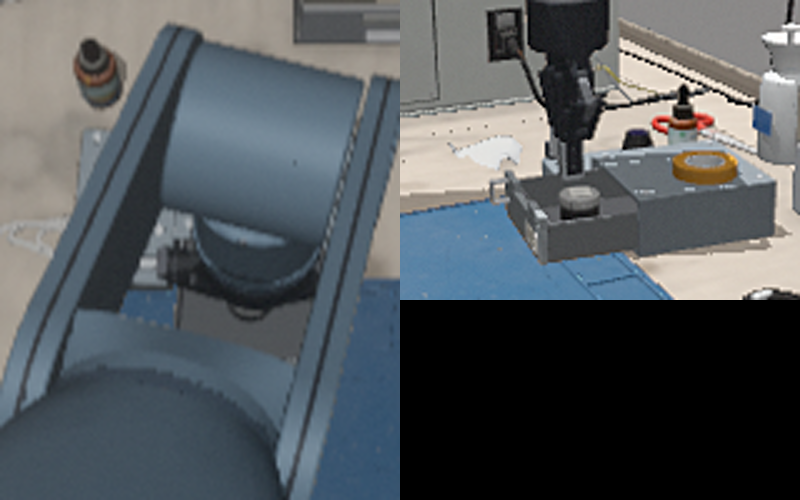

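```bash
python3 - <<'E'
from h import *
o=env.get_obs(); P=o["tool_pos"]; print(P,o["joint_positions"],o["gripper_width"])
s=env.camera("side"); w=env.camera("wrist")
print(proj(s,P),proj(s,P+[0,0,30]),proj(w,P),proj(w,P+[0,0,30]))
a=cv2.cvtColor(s["pixels"],cv2.COLOR_RGB2BGR)[150:240,290:370]; b=cv2.cvtColor(w["pixels"],cv2.COLOR_RGB2BGR)[100:280,240:400]
cv2.imwrite("pics/d.png",np.hstack([cv2.resize(a,(400,450),interpolation=cv2.INTER_CUBIC),cv2.resize(b,(400,450),interpolation=cv2.INTER_CUBIC)]))
E
```

```text
[566.65557467 -37.62080146  23.94971064] [-2.62648059e-01  4.56044083e-01  1.70150747e+00 -1.50564982e-05
  9.83258425e-01 -1.77557719e+00] 0.08507965567900767
[[328.31214797 214.6751025 ]] [[328.02351444 203.13617326]] [[320.17852297 223.8907558 ]] [[320.30116207 244.39717608]]
```

View pics/d.png

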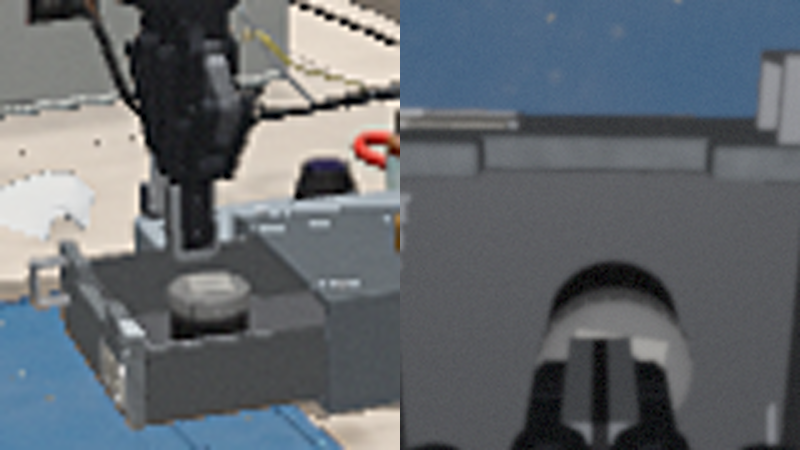

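The fingertip is plainly higher than the reading says: the tip shows at side px (329,200), where z≈24 predicts row 215, so it is really at about z 60. It hangs just above the jar, over the unmoved drawer. I'll back out high and re-approach lower, at the right half of the panel.

```bash
python3 -m pendant '[[[0,0,-0.8],0],[[0.6,0,0],0],[[1,0,0],0],[[1,0,0],0],[[1,0,0],0]]'; python3 -m pendant '[[[0,-0.9,0],0],[[0,-0.9,0],0],[[0,0,0.6],0],[[0,0,0.6],0],[[0,0,0],0]]'; python3 - <<'E'
from h import *
o=env.get_obs(); P=o["tool_pos"]; print(P,o["wrist_force"])
s=env.camera("side"); w=env.camera("wrist")
ux=np.array([.998,-.06,0])
for z in (0,20,40): print(z,proj(s,P+[0,0,z]),proj(w,P+[0,0,z]-11*ux))
for q in ("jar","drawer_front","drawer"):
  for n in ("side","wrist"): print(q,n,[(round(d["p"],2),d["bbox"]) for d in env.silhouettes(q,n)[:2]])
a=cv2.cvtColor(s["pixels"],cv2.COLOR_RGB2BGR)[150:240,270:350]; b=cv2.cvtColor(w["pixels"],cv2.COLOR_RGB2BGR)[100:280,240:400]
cv2.imwrite("pics/e.png",np.hstack([cv2.resize(a,(400,450),interpolation=cv2.INTER_CUBIC),cv2.resize(b,(400,450),interpolation=cv2.INTER_CUBIC)]))
E
```

```text
time: 8.15
tool_pos: [474.6, -32.1, 43.9]
tool_rot: [-0.091, -3.14, -0.0]
wrist_force: [-0.1, -0.1, 0.1]
gripper_width: 0.3
grasp_force: 0.0
time: 8.78
tool_pos: [471.4, -75.8, 12.0]
tool_rot: [-0.09, -3.136, -0.003]
wrist_force: [0.5, 0.9, -0.5]
gripper_width: 0.2
grasp_force: 0.0
[471.40870561 -75.78829735  12.02643913] [ 0.46315675  0.88460238 -0.52044811]
0 [[295.62623131 232.34780372]] [[320.778709   206.48679669]]
20 [[295.16149926 224.27956821]] [[320.95997187 217.64288842]]
40 [[294.68933169 216.08224409]] [[321.18591619 231.54896643]]
jar side [(0.71, [324.0, 202.0, 13.4, 16.1])]
jar wrist []
drawer_front side [(0.64, [302.2, 193.3, 53.8, 41.7])]
drawer_front wrist [(0.81, [314.5, 264.3, 187.2, 78.1])]
drawer side [(0.91, [299.3, 197.4, 53.7, 39.6])]
drawer wrist [(0.87, [310.2, 265.8, 191.9, 76.7])]
```

View pics/e.png

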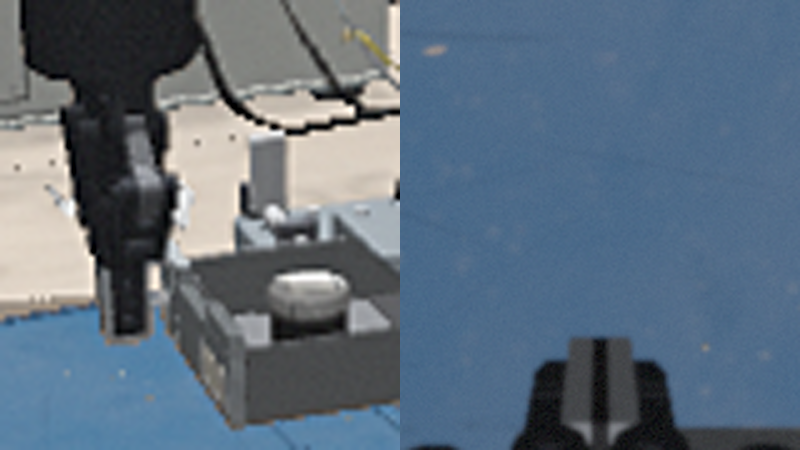

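Again the tip sits at side px (295,217), so its true z≈48 against a reading of 12: the tips are ~36 mm above the reading. I allow for that and push on the right half.

```bash
python3 -m pendant '[[[0,0,0.6],0],[[-0.3,0,0],0],[[-0.3,0,0],0],[[-0.2,0,0],0],[[-0.2,0,0],0]]';python3 -m pendant '[[[-0.2,0,0],0],[[-0.2,0,0],0],[[-0.2,0,0],0],[[-0.2,0,0],0],[[-0.2,0,0],0]]'; python3 - <<'E'
from h import *
print(env.get_obs()["wrist_force"])
env.camera("side")
for q in ("drawer_front","drawer","jar"): print(q,[(round(d["p"],2),d["bbox"]) for d in env.silhouettes(q,"side")[:2]])
E
```

```text
time: 9.8
tool_pos: [498.8, -78.7, -1.0]
tool_rot: [0.091, 3.14, -0.0]
wrist_force: [0.3, -1.2, 0.4]
gripper_width: -0.0
grasp_force: 0.0
time: 10.42
tool_pos: [523.4, -80.1, -1.1]
tool_rot: [-0.091, -3.14, 0.0]
wrist_force: [-2.6, -2.2, 1.1]
gripper_width: 0.2
grasp_force: 0.9
[-2.55453696 -2.23085545  1.05357017]
drawer_front [(0.55, [307.9, 196.4, 46.4, 36.9])]
drawer [(0.87, [305.7, 196.5, 49.3, 41.2])]
jar [(0.65, [333.3, 201.2, 16.3, 15.0])]
```

```bash
python3 -m pendant '[[[-0.3,0,0],0],[[-0.3,0,0],0],[[-0.3,0,0],0],[[-0.3,0,0],0],[[-0.3,0,0],0]]';python3 -m pendant '[[[-0.2,0,0],0],[[-0.2,0,0],0],[[-0.2,0,0],0],[[-0.1,0,0],0],[[-0.1,0,0],0]]'
```

```text
time: 11.25
tool_pos: [561.0, -82.4, -1.2]
tool_rot: [-0.091, -3.14, 0.0]
wrist_force: [-2.0, -0.7, -1.9]
gripper_width: 0.0
grasp_force: 0.9
time: 11.88
tool_pos: [580.7, -83.5, -1.0]
tool_rot: [0.091, 3.14, -0.0]
wrist_force: [-1.7, -0.9, 0.1]
gripper_width: -0.1
grasp_force: 0.8
```

```bash
python3 -m pendant '[[[-0.08,0,0],0],[[-0.08,0,0],0]]';python3 -m pendant '[[[-0.06,0,0],0],[[-0.06,0,0],0]]';python3 -m pendant '[[[-0.06,0,0],0],[[-0.06,0,0],0]]'
```

```text
time: 12.12
tool_pos: [584.6, -83.7, -1.0]
tool_rot: [0.091, 3.14, -0.0]
wrist_force: [-1.2, -0.7, -0.3]
gripper_width: 0.2
grasp_force: 0.8
time: 12.38
tool_pos: [587.0, -83.8, -1.0]
tool_rot: [-0.091, -3.139, 0.0]
wrist_force: [-5.8, -2.0, 5.1]
gripper_width: 0.2
grasp_force: 3.2
time: 12.62
tool_pos: [586.8, -83.7, -1.0]
tool_rot: [-0.09, -3.133, -0.001]
wrist_force: [-14.9, -2.2, 12.8]
gripper_width: -0.4
grasp_force: 7.7
```

```bash
python3 -m pendant '[[[0.2,0,0],0],[[0.5,0,0],0],[[0.9,0,0],0],[[0,0,-1],0],[[0,0,-1],0]]';python3 -m pendant '[[[0,0,-1],0],[[0,0,-1],0],[[0,1,0],0],[[0,1,0],0],[[0,1,0],0]]';python3 -m pendant '[[[-0.2,1,0],0],[[-0.2,1,0],0],[[-0.3,1,0],0],[[-0.3,1,0],0],[[-0.4,1,0],0]]'; python3 - <<'E'
from h import *
o=env.get_obs(); print(o["tool_pos"],o["wrist_force"])
t=env.camera("top"); s=env.camera("side")
for q in ("drawer_front","bolt_tab"):
    for n in ("side","top"): print(q,n,[(round(d["p"],2),d["bbox"]) for d in env.silhouettes(q,n)[:3]])
a=cv2.cvtColor(t["pixels"],cv2.COLOR_RGB2BGR)[115:265,250:370]
b=cv2.cvtColor(s["pixels"],cv2.COLOR_RGB2BGR)[130:250,270:370]
cv2.imwrite("pics/f.png",np.hstack([cv2.resize(a,(400,500),interpolation=cv2.INTER_CUBIC),cv2.resize(b,(400,500),interpolation=cv2.INTER_CUBIC)]))
E
```

```text
time: 13.25
tool_pos: [549.8, -81.3, 49.3]
tool_rot: [-0.091, -3.14, -0.001]
wrist_force: [0.8, -0.6, 0.3]
gripper_width: -0.0
grasp_force: 0.0
time: 13.88
tool_pos: [554.7, -5.9, 99.0]
tool_rot: [0.091, 3.139, 0.0]
wrist_force: [0.0, -0.8, -0.2]
gripper_width: 0.3
grasp_force: 0.0
time: 14.5
tool_pos: [596.9, 117.0, 98.9]
tool_rot: [0.091, 3.14, 0.001]
wrist_force: [0.9, -0.1, 0.0]
gripper_width: -0.2
grasp_force: 0.0
[596.92547658 117.0308796   98.86050785] [ 0.92399169 -0.09805066  0.03723787]
drawer_front side [(0.93, [334.0, 194.8, 19.7, 34.7])]
drawer_front top [(0.71, [302.3, 185.5, 53.1, 11.3]), (0.38, [266.9, 133.2, 90.1, 69.2])]
bolt_tab side [(0.44, [322.8, 178.0, 6.9, 17.3])]
bolt_tab top []
```

View pics/f.png

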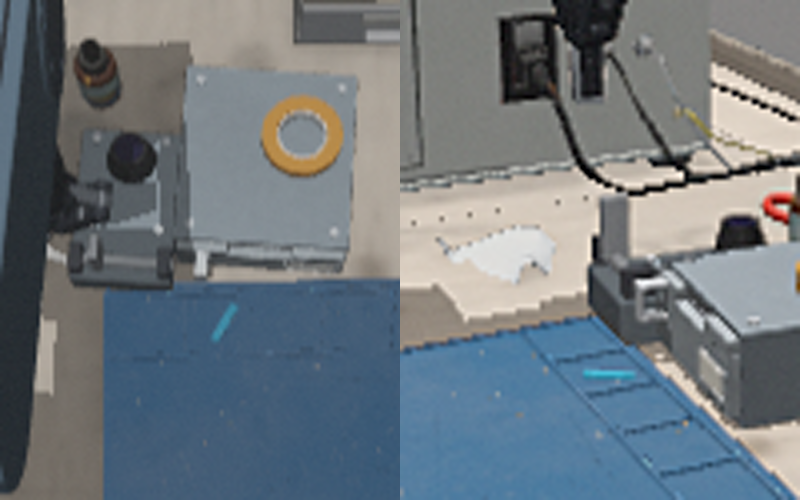

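```bash
python3 -m pendant '[[[-0.2,0,0.9],0],[[0,0,0.9],0],[[0,0,0.9],0],[[0,0,0.25],0],[[0,-0.2,0],0]]';python3 -m pendant '[[[0,-0.2,0],0],[[0,-0.2,0],0],[[0,-0.2,0],0],[[0,-0.2,0],0],[[0,-0.2,0],0]]'; python3 - <<'E'
from h import *
s=env.camera("side")
a=cv2.cvtColor(s["pixels"],cv2.COLOR_RGB2BGR)[130:250,270:370]
cv2.imwrite("pics/g.png",cv2.resize(a,(500,600),interpolation=cv2.INTER_CUBIC))
E
```

```text
time: 15.42
tool_pos: [601.6, 110.2, 25.2]
tool_rot: [-0.091, -3.14, 0.0]
wrist_force: [-0.4, -0.2, 0.6]
gripper_width: -0.0
grasp_force: 0.0
time: 16.05
tool_pos: [600.6, 85.6, 25.4]
tool_rot: [0.091, 3.14, 0.0]
wrist_force: [0.4, 1.6, 1.0]
gripper_width: -0.0
grasp_force: 0.9
```

View pics/g.png

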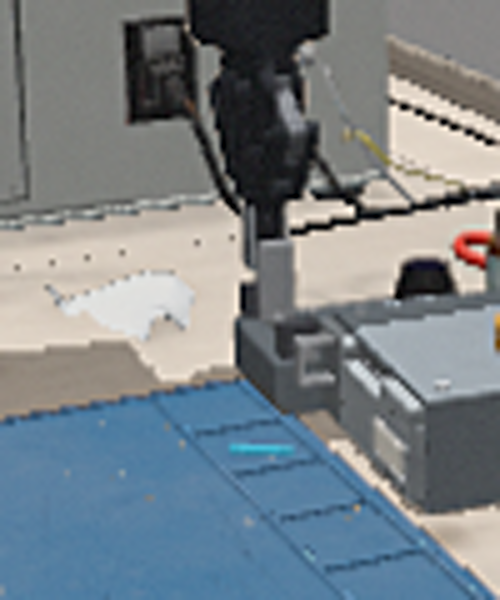

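The finger stands behind the tab (tab px about (325,179)), its knuckle above the tab top, and the tab is moving. I continue to the stop.

```bash
python3 -m pendant '[[[0,-0.2,0],0],[[0,-0.2,0],0],[[0,-0.2,0],0],[[0,-0.2,0],0]]';python3 -m pendant '[[[0,-0.1,0],0],[[0,-0.1,0],0]]';python3 -m pendant '[[[0,-0.08,0],0],[[0,-0.08,0],0]]'
```

```text
time: 16.6
tool_pos: [599.1, 66.2, 25.2]
tool_rot: [-0.092, -3.14, -0.002]
wrist_force: [-0.2, 18.9, 3.8]
gripper_width: 0.3
grasp_force: 9.4
time: 16.85
tool_pos: [599.1, 66.3, 25.3]
tool_rot: [0.093, 3.139, 0.014]
wrist_force: [3.3, 27.2, 1.6]
gripper_width: 0.1
grasp_force: 13.6
time: 17.1
tool_pos: [599.1, 66.3, 25.4]
tool_rot: [0.093, 3.139, 0.022]
wrist_force: [5.0, 38.7, 1.5]
gripper_width: 0.0
grasp_force: 19.6
```

```bash
python3 -m pendant '[[[0,0.4,0],0],[[0,0.6,0],0],[[0,0.8,0],0],[[0,0.6,0],0],[[0,0,-1],0]]';python3 -m pendant '[[[0,0,-1],0],[[0,0,-1],0],[[0,0,-1],0],[[0,1,0],0],[[0,1,0],0]]'; python3 -m pendant '[[[0,1,0],0],[[0,1,0],0],[[0,1,0],0],[[0,0,0],0]]'; python3 - <<'E'
from h import *
np.set_printoptions(precision=1,suppress=True)
p=np.load("unit.npy")
t=env.camera("top"); s=env.camera("side")
for v in (88.5,100,124.5):
    W=U2W(p,[[-5,v,84]]); print(v,proj(s,W),proj(t,W))
for q in ("bolt","bolt_tab","jar"):
    for n in ("side","top"): print(q,n,[(round(d["p"],2),d["bbox"]) for d in env.silhouettes(q,n)[:3]])
a=cv2.cvtColor(t["pixels"],cv2.COLOR_RGB2BGR)[115:235,250:350]
b=cv2.cvtColor(s["pixels"],cv2.COLOR_RGB2BGR)[130:250,290:390]
cv2.imwrite("pics/i.png",np.hstack([cv2.resize(a,(400,480),interpolation=cv2.INTER_CUBIC),cv2.resize(b,(400,480),interpolation=cv2.INTER_CUBIC)]))
E
```

```text
time: 17.73
tool_pos: [600.1, 118.2, 48.2]
tool_rot: [-0.089, -3.135, 0.0]
wrist_force: [0.7, 0.5, 0.8]
gripper_width: -0.2
grasp_force: 0.0
time: 18.35
tool_pos: [605.4, 167.3, 125.8]
tool_rot: [0.092, 3.139, -0.0]
wrist_force: [0.4, -0.3, 0.1]
gripper_width: -0.2
grasp_force: 0.0
time: 18.85
tool_pos: [609.0, 243.5, 124.9]
tool_rot: [-0.087, -3.14, -0.0]
wrist_force: [0.8, -0.2, -0.0]
gripper_width: -0.3
grasp_force: 0.0
88.5 [[327.3 180.1]] [[292.4 188.7]]
100 [[325.9 178.9]] [[287.7 188.4]]
124.5 [[323.1 176.3]] [[277.8 187.8]]
bolt side [(0.64, [324.1, 180.7, 12.1, 23.0])]
bolt top []
bolt_tab side [(0.52, [325.1, 180.7, 10.6, 24.7]), (0.49, [245.6, 288.9, 42.5, 32.4]), (0.37, [329.3, 191.9, 24.9, 34.8])]
bolt_tab top [(0.6, [285.3, 184.2, 20.7, 14.8])]
jar side [(0.58, [237.8, 181.9, 13.9, 19.1]), (0.53, [351.2, 179.1, 12.4, 13.2])]
jar top []
```

View pics/i.png

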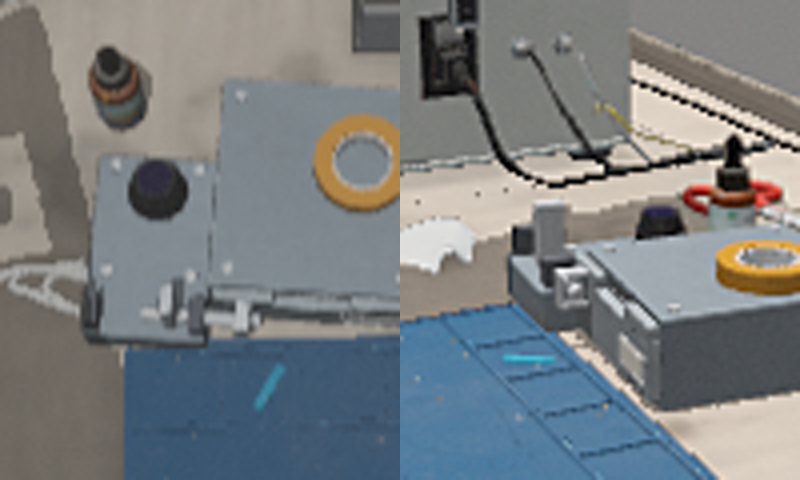

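The tab top shows at top px (292,187.5) and side px (327,181). Both match the computed fully thrown position, and the bolt end shows beyond the keeper. The drawer is shut, the loupe, tape and bottle look undisturbed, and the hand is clear.

```bash
python3 -c "
from plant import env
print(env.job_done())"
```

```text
the job is handed in; nothing more can be done
None
```

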